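Reset the air feed valve: shut, then two turns open, and hold

ROBOT

A 6-joint arm with a two-finger parallel gripper is mounted at the origin on the work surface. World frame = base frame: x ahead of the robot, y to its left, z up, the work surface at z = 0. Lengths are in m, angles in degrees, forces in N, time in s.
With the tool pointing down it reaches from about 0.25 to 0.725 m from the base axis. Payload 9.7 kg.
Tool frame: the origin (TCP) lies where the fingers leave the gripper's body, on its centre line; the fingertips stand 73 mm ahead of it and the grasp point (between the pads) lies 54 mm ahead of it; z points along the fingers, y is the line along which they close (so a half turn about z gives the same grasp; the last joint's range is limited). The gripper opens to 85 mm and grips with 20 to 120 N. Pads are 22 mm wide; open, the fingers measure 114 mm over their backs; the gripper's body (76 mm by 85 mm) begins 54 mm behind the grasp point. The pads swing forward as they close: fully open they stand 13 mm farther back than shut.
Start: joints at [-75.63, 4.979, 10.078, 95.1, 0, 90], TCP at [0.136, -0.533, 0.304] pointing down, gripper open.
Joint ranges: [-179.16, 179.16], [-48.56, 103.87], [-65.8, 70.77], [-126.05, 130.52], [-82.76, 87.17], [-180, 180]. Speed limits (degrees/s): [127.2, 127.2, 147.25, 180, 180, 180].

INTERFACE

Orientations are given as [roll, pitch, yaw] about the fixed x, y, z axes, in that order (R = Rz(yaw) Ry(pitch) Rx(roll)).
In Python, from workcell import sensors, imaging, bot gives the robot as it stands.
- The arm moves only by the tool apply_moves, never from a script. Its argument "rows" is a list of rows, each a list of 3 entries, a list of its own where there are three numbers: the shift along the tool's x, y, z in units of 10 cm (1.0 is 10 cm), then the turn, a rotation vector about the tool's x, y, z in units of 30 degrees (1.0 is 30 degrees), then the opening, from 0 (shut) to 1 (fully open). A call has 1 to 20 rows; each row is the pose to reach, as a shift and turn from the pose commanded when the call began, along the tool's axes at that moment; what a row does not reach only later rows make up. A row lasts 1/10 s, in which the tool goes at most 50 mm and 8.59 degrees, less where a joint would pass 70% of its speed; a pose out of reach is approached as far as the arm can. A call with a number of a shift or a turn outside -1 to 1 is refused whole. A call with a gripper value outside its range is refused whole. The fingers move at their own pace and stop on an object; "force" is the grip in N (left out, the last holds). Time passes only in rows, so rows that repeat a pose let the fingers close. It gives the time, the measured TCP pose, the force, the opening and the grip force at its end, in the units of the state.
- sensors.get_obs(): the state, without advancing time (a new reading comes with each control period).
- imaging.camera(name): name is "side" or "top"; returns (picture, depth): 400x640x3 uint8, red, green, blue; 400x640 float32, m along the optical axis (not along the pixel's ray), 0 where there is no reading.
- imaging.get_calibration(name): a dict with "intrinsics" (3x3 intrinsics, pixels), "world_from_camera" (4x4, takes a point from camera to world coordinates). Camera axes: x right, y down, z forward; pixel columns grow to the right and rows downward; lengths in m; the calibration is good to about 2 mm. A picture is of the moment at which its call begins. get_calibration takes no time and is no camera call.
- bot.job_done(): hands the job in; it is judged then, once.
The state is a dict: "time": time; "q": joint angles; "qd": joint speeds; "joint_efforts": joint torques, N m; "ee_pos": TCP position; "tcp_rot": TCP orientation; "wrist_force": force on the tool from outside, world axes, zero at the start; "torque": the same for the moment, N m; "opening": finger opening in m; "grasp_force": force on a finger pad.
Only numpy, scipy, OpenCV 4.12 (cv2) and the standard library are available. Lean on these libraries where they do the work, as an engineer would, in place of code of your own. Each camera call takes 0.05 s, during which the arm holds its last target. There are 200 camera calls.

TASK

On the bench stand two air valves; take the one with the larger handwheel, which has an upright crank handle on its rim. Turn its wheel clockwise (seen from above) until it is shut against its stop, then back it off anticlockwise exactly two full turns without running well past, and finish while still gripping the crank handle there: do not let go. Leave the smaller valve and the other things on the bench as they are.

Things in the scene. Friction and masses are not known exactly. Their poses are not given: they have to be found in the camera images.
- feed_wheel (a joint): turn of the feed valve's handwheel, rad, counted over several turns: 0 = shut against its hard stop, growing anticlockwise seen from above (opening); 2 pi = one full turn open. It starts between 0.35 and 1.1 turns open and has a little over 3 turns in all. Stays where it is left; turning the wheel takes about 3 N at the crank handle.
- wheel_axis (a point): centre of the feed valve's handwheel, on its vertical turning axis, 100 mm above the bench in the plane of the rim. The wheel is dark steel with three spokes, 130 mm across the rim's centre line, rim bar 14 mm thick; the hub nut rises 13 mm above this point. It stands on a brass valve body on an aluminium plate fixed to the bench. z axis up.
- crank_mid (a point): middle (half-way up) of the white round crank handle that stands upright on that wheel's rim: 24 mm in diameter, 52 mm high (from 113 to 165 mm above the bench), 65 mm from the wheel's axis, this point 39 mm above the rim plane. The handle spins freely about its own upright axis, so a hand or gripper can carry it round without turning. Nothing else nearby reaches higher than 113 mm.
- crank: the same crank handle; origin at the centre of its lower end, on its own axis, z up; its yaw is of no meaning (it spins)
- bleed_rim (a point): a point on the rim of the other, smaller valve's plain handwheel (four spokes, no crank handle, 68 mm across the rim's centre line, 85 mm above the bench), where a spoke meets it; to be left alone
- ring_wide: steel bearing ring, 84 mm outside, 72 mm inside, 16 mm high, lower one of two stacked on the bench; origin at the centre of its underside; a bystander
- ring_top: identical ring lying on the first; origin at the centre of its underside; a bystander
- ring_small: steel bearing ring, 60 mm outside, 14 mm high, lying on the bench; origin at the centre of its underside; a bystander
- wrench: open wrench 160 mm long lying on the bench; x axis along it; a bystander
- screwdriver: screwdriver 170 mm long lying on the bench; x axis along it; a bystander
- oil_can: aluminium can 56 mm across and 95 mm high, standing; origin at the centre of its underside; a bystander
- pin_cup: small steel cup 70 mm across the rim and 60 mm high, standing mouth up; origin at the centre of its underside; a bystander
There are look-alikes about, which are no part of the job. Leave any blue or green look-alike of the part that bears feed_wheel alone.

How it is judged:
By the outcome, as a careful person would: the job done as asked, in the order asked, and still so for the second after the job is handed in, while the arm keeps its last pose, push and grip.
It also fails if it takes over 61 s, if anything falls off the work surface, if the arm or the gripper's body presses on something with over 40 N, if the wrist force passes 120 N, or if a joint passes its speed limit or range.

## Working session

There is one attempt and no reset: what is moved stays moved. The work goes in short steps, Python scripts to look and compute and a tool call to move; the robot and the scene stay as the last step left them, time stands still between calls to the robot, and variables do not carry over. Pictures are saved under pics/ and viewed, at most 10 in all, crops included, and the job is handed in when it is done.

Besides the shell and the picture viewer there is one more tool, called after ">>>" as name(argument=value, ...) on one line, values as JSON. apply_moves: Moves the arm, as the interface text tells. Its arguments: {"type":"object","properties":{"rows":{"type":"array"},"force":{"type":"number"}},"required":["rows"]}

```bash
mkdir -p pics; ls
python3 - <<'E'
from workcell import sensors, imaging
import cv2,numpy as np
o=sensors.get_obs();print({k:o[k] for k in('time','ee_pos','tcp_rot','opening')})
for n in('top','side'):
    p,d=imaging.camera(n);cv2.imwrite(f'pics/{n}0.png',cv2.cvtColor(p,cv2.COLOR_RGB2BGR));np.save(f'{n}_d.npy',d)
    c=imaging.get_calibration(n);print(n,np.round(c['intrinsics'],1).tolist(),np.round(c['world_from_camera'],3).tolist())
E
```

```text
pics
{'time': 0.0, 'ee_pos': array([ 0.13645687, -0.53266553,  0.30316729]), 'tcp_rot': array([-1.79922666e+02,  2.02574632e-03,  1.43703803e+01]), 'opening': 0.08546414069035621}
top [[492.6, 0.0, 316.8], [0.0, 492.6, 200.4], [0.0, 0.0, 1.0]] [[0.004, -0.991, 0.131, 0.272], [-1.0, -0.003, 0.007, -0.024], [-0.007, -0.131, -0.991, 1.697], [0.0, 0.0, 0.0, 1.0]]
side [[370.5, 0.0, 316.1], [0.0, 370.5, 197.0], [0.0, 0.0, 1.0]] [[-0.888, -0.304, 0.346, 0.148], [-0.46, 0.608, -0.647, 0.607], [-0.013, -0.734, -0.679, 0.774], [0.0, 0.0, 0.0, 1.0]]
```

View pics/top0.png

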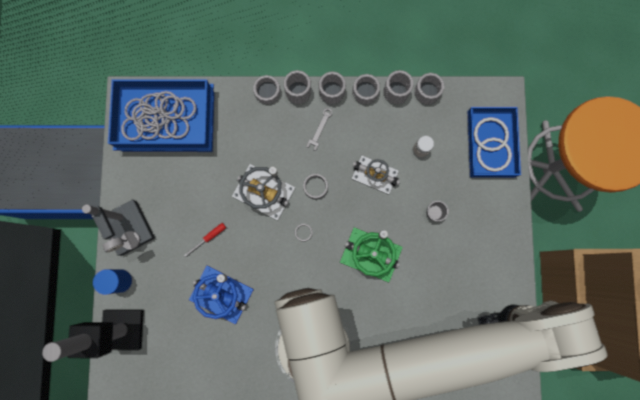

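View pics/side0.png

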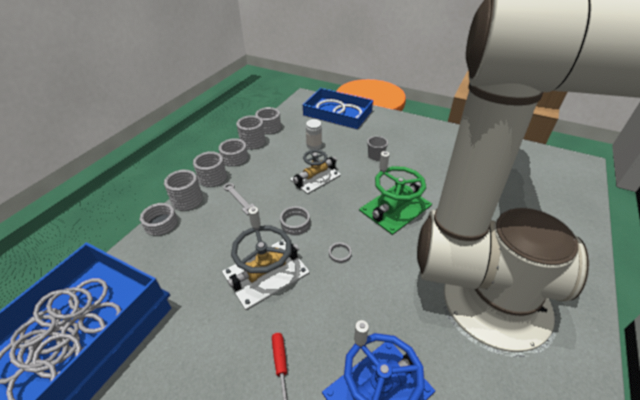

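Top view: a dark large wheel on a brass body at (262,190) with a white crank near (272,170); a small dark wheel with no crank at (377,173); a blue look-alike at (220,295) and a green one at (373,255). The dark one at (262,190) fits: it is larger, dark steel and has a crank. I'll confirm that in a crop and measure it.

```bash
cat > h.py <<'E'
from workcell import sensors, imaging
import cv2,numpy as np
def plane(n,u,v,z):
    c=imaging.get_calibration(n);T=c['world_from_camera'];r=T[:3,:3]@np.linalg.solve(c['intrinsics'],[u,v,1.])
    return T[:3,3]+r*(z-T[2,3])/r[2]
def cloud(n,d):
    c=imaging.get_calibration(n);K=c['intrinsics'];T=c['world_from_camera']
    v,u=np.mgrid[:d.shape[0],:d.shape[1]];P=np.stack([(u-K[0,2])*d/K[0,0],(v-K[1,2])*d/K[1,1],d],-1)
    return P@T[:3,:3].T+T[:3,3]
E
python3 - <<'E'
from h import *
im=cv2.imread('pics/top0.png');c=im[150:230,222:302];s=cv2.imread('pics/side0.png')[195:315,210:330]
cv2.imwrite('pics/crop.png',np.hstack([cv2.resize(c,(400,400),interpolation=2),cv2.resize(s,(400,400),interpolation=2)]))
a0=plane('top',262,190,.1)
for n in('top','side'):
    P=cloud(n,np.load(n+'_d.npy'));near=np.hypot(P[...,0]-a0[0],P[...,1]-a0[1])<.11
    m=near&(P[...,2]>.092)&(P[...,2]<.109);q=P[m]
    A=np.c_[2*q[:,:2],np.ones(len(q))];
    for _ in range(8):
        x=np.linalg.lstsq(A,(q[:,:2]**2).sum(1),rcond=None)[0];r=np.sqrt(x[2]+x[0]**2+x[1]**2)
        e=abs(np.hypot(*(q[:,:2]-x[:2]).T)-.065);k=e<.012
        if k.sum()>20:q=q[k];A=A[k]
    print(n,'rim',len(q),x[:2],r)
    h=near&(P[...,2]>.125);v,u=np.nonzero(h);print('crank',h.sum(),u.mean(),v.mean(),P[h].mean(0),P[h].max(0),P[h].min(0))
    t=near&(P[...,2]>.16);print('  top pts',t.sum(),P[t].mean(0) if t.any() else 0)
print(sensors.get_obs()['q'])
E
```

```text
top rim 406 [0.52411658 0.1750313 ] 0.06347981087434114
crank 58 272.5689655172414 171.17241379310346 [0.56783696 0.12794677 0.15887022] [0.58062718 0.13945659 0.17188343] [0.55828019 0.11766548 0.1260957 ]
  top pts 39 [0.56993188 0.12862149 0.16516842]
side rim 934 [0.52308085 0.17967204] 0.06326767577082348
crank 166 254.0421686746988 215.6024096385542 [0.56695116 0.13534235 0.15029697] [0.58159076 0.14277563 0.1665389 ] [0.55864861 0.12016782 0.12504891]
  top pts 60 [0.56973795 0.13184621 0.16337061]
[-7.56328003e+01  5.00851500e+00  1.00388314e+01  9.50989701e+01
 -9.39183728e-04  8.99995843e+01]
```

View pics/crop.png

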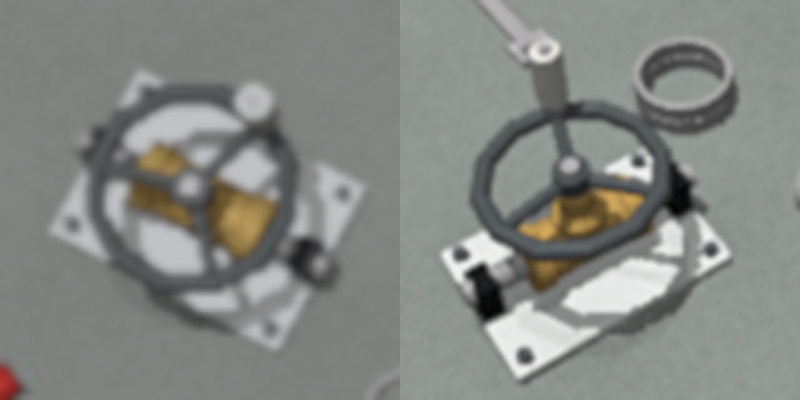

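The crop confirms it: a dark three-spoke wheel on a brass body with a white upright crank. The axis is at about (0.524, 0.177) and the crank at about (0.5695, 0.1303). Now moving over it.

>>> apply_moves(rows=[[[0.5,-0.5,0],[0,0,-0.28],1],[[1,-1,0],[0,0,-0.56],1],[[1,-1,0],[0,0,-0.84],1],[[1,-1,0],[0,0,-0.84],1]])

```text
time: 0.5
ee_pos: [0.2101, -0.408, 0.3044]
tcp_rot: [180.0, -0.0, 40.0]
wrist_force: [0.4, -0.4, 0.9]
opening: 0.0859
grasp_force: 0.0
```

>>> apply_moves(rows=[[[0.4,-0.24,0],[0,0,-0.28],1],[[0.8,-0.48,0],[0,0,-0.56],1],[[1,-0.6,0],[0,0,-0.84],1],[[1,-0.6,0],[0,0,-0.84],1]])

```text
time: 0.9
ee_pos: [0.2479, -0.2994, 0.3042]
tcp_rot: [180.0, 0.0, 65.1]
wrist_force: [0.4, -0.8, 0.1]
opening: 0.0853
grasp_force: 0.0
```

>>> apply_moves(rows=[[[0.4,0.1,0],[0,0,-0.28],1],[[0.8,0.2,0],[0,0,-0.56],1],[[1,0.2,0],[0,0,-0.84],1],[[1,0.2,0],[0,0,-0.84],1]])

```text
time: 1.3
ee_pos: [0.309, -0.2185, 0.3037]
tcp_rot: [-180.0, -0.0, 90.2]
wrist_force: [0.5, 0.1, 1.3]
opening: 0.0852
grasp_force: 0.0
```

>>> apply_moves(rows=[[[0.44,0.32,0],[0,0,0],1],[[0.87,0.65,0],[0,0,0],1],[[0.87,0.65,0],[0,0,0],1]])

```text
time: 1.6
ee_pos: [0.3751, -0.1306, 0.3034]
tcp_rot: [-180.0, -0.0, 89.9]
wrist_force: [-1.2, 0.5, -0.1]
opening: 0.0856
grasp_force: 0.0
```

>>> apply_moves(rows=[[[0.44,0.32,0],[0,0,0],1],[[0.87,0.65,0],[0,0,0],1],[[0.87,0.65,0],[0,0,0],1]])

```text
time: 1.9
ee_pos: [0.4404, -0.0437, 0.303]
tcp_rot: [-180.0, -0.0, 89.9]
wrist_force: [-0.5, -0.4, 0.5]
opening: 0.0853
grasp_force: 0.0
```

>>> apply_moves(rows=[[[0.44,0.32,0],[0,0,0],1],[[0.87,0.65,0],[0,0,0],1],[[0.87,0.65,0],[0,0,0],1]])

```text
time: 2.2
ee_pos: [0.5056, 0.043, 0.3024]
tcp_rot: [-179.9, -0.0, 89.9]
wrist_force: [-0.8, -0.7, -1.6]
opening: 0.0853
grasp_force: 0.0
```

>>> apply_moves(rows=[[[0.44,0.32,0],[0,0,0],1],[[0.87,0.65,0],[0,0,0],1],[[0.87,0.65,0],[0,0,0],1],[[0.87,0.65,0],[0,0,0],1]])

```text
time: 2.6
ee_pos: [0.5692, 0.128, 0.3026]
tcp_rot: [-179.9, 0.1, 89.9]
wrist_force: [0.1, -0.1, 0.3]
opening: 0.0852
grasp_force: 0.0
```

>>> apply_moves(rows=[[[0.02,0,0.3],[0,0,0],1],[[0.02,0,0.6],[0,0,0],1],[[0.02,0,0.9],[0,0,0],1],[[0.02,0,0.95],[0,0,0],1]])

```text
time: 3.0
ee_pos: [0.5667, 0.1281, 0.2058]
tcp_rot: [-179.7, 0.1, 89.8]
wrist_force: [-0.7, -0.8, -0.1]
opening: 0.0854
grasp_force: 0.0
```

>>> apply_moves(force=40, rows=[[[0,0,0.1],[0,0,0],1],[[0,0,0.1],[0,0,0],0],[[0,0,0.1],[0,0,0],0],[[0,0,0.1],[0,0,0],0],[[0,0,0.1],[0,0,0],0],[[0,0,0.1],[0,0,0],0],[[0,0,0.1],[0,0,0],0],[[0,0,0.1],[0,0,0],0],[[0,0,0.1],[0,0,0],0]])

```text
time: 3.9
ee_pos: [0.569, 0.1307, 0.2001]
tcp_rot: [179.8, -0.0, 90.0]
wrist_force: [2.9, -1.8, 5.7]
opening: 0.0229
grasp_force: 39.0
```

Run:
```python
from h import *
o=sensors.get_obs();print(o)
a=cv2.cvtColor(imaging.camera('side')[0],cv2.COLOR_RGB2BGR)[100:320,150:390]
b=cv2.cvtColor(imaging.camera('top')[0],cv2.COLOR_RGB2BGR)[120:240,202:322]
cv2.imwrite('pics/grip.png',np.hstack([cv2.resize(a,(400,367)),cv2.resize(b,(367,367))]))
```

```text
{'time': 3.9, 'q': array([ 1.29429976e+01,  8.64798813e+00,  2.63004400e+00,  8.38286459e+01,
       -2.88206889e-02,  1.02977802e+02]), 'qd': array([-0.04880073, -0.01273434, -0.03499588,  0.03342601,  0.08237847,
        0.06013162]), 'joint_efforts': array([ 1.18818227e+00, -5.31932044e+01,  4.30065107e+01,  9.49676335e-01,
        5.61092421e-01,  1.07135766e-02]), 'ee_pos': array([0.56903873, 0.13066715, 0.2001352 ]), 'tcp_rot': array([ 1.79844036e+02, -6.36734526e-03,  8.99651653e+01]), 'wrist_force': array([ 2.93034732, -1.84370459,  5.73554368]), 'torque': array([-0.2551357 , -0.54786588, -0.05952989]), 'grasp_force': 38.9728581905365, 'opening': 0.022926601269314527}
```

View pics/grip.png

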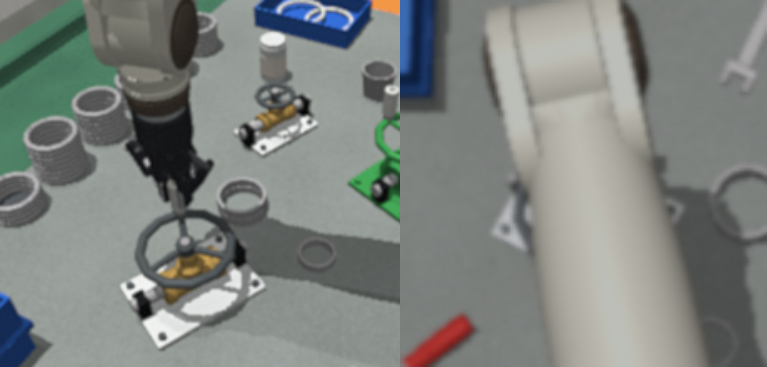

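```bash
cat > t.py <<'E'
import numpy as np,sys
a=[float(x) for x in sys.argv[1:]]  # start, end, step
def tab(s,e,n):
    f=np.radians(np.linspace(s,e,n+1)[1:]);s=np.radians(s)
    print(s*57.2958,'->',e,[[round(.65*(np.sin(x)-np.sin(s)),2),round(.65*(np.cos(x)-np.cos(s)),2)] for x in f])
tab(a[0],a[1],int(a[2]))
E
python3 t.py -45.8 -135 9; for i in 135 155 175 195 215 235 255 275 295 315 335 355 375 395 415 435; do python3 t.py -$i -$((i+20)) 4;done
```

```text
-45.800016376438855 -> -135.0 [[np.float64(-0.07), np.float64(-0.09)], [np.float64(-0.13), np.float64(-0.18)], [np.float64(-0.16), np.float64(-0.29)], [np.float64(-0.18), np.float64(-0.4)], [np.float64(-0.18), np.float64(-0.51)], [np.float64(-0.16), np.float64(-0.62)], [np.float64(-0.12), np.float64(-0.73)], [np.float64(-0.07), np.float64(-0.83)], [np.float64(0.01), np.float64(-0.91)]]
-135.00004827116254 -> -155.0 [[np.float64(0.04), np.float64(-0.04)], [np.float64(0.09), np.float64(-0.07)], [np.float64(0.13), np.float64(-0.1)], [np.float64(0.18), np.float64(-0.13)]]
-155.00005542244588 -> -175.0 [[np.float64(0.05), np.float64(-0.02)], [np.float64(0.11), np.float64(-0.04)], [np.float64(0.16), np.float64(-0.05)], [np.float64(0.22), np.float64(-0.06)]]
-175.00006257372925 -> -195.0 [[np.float64(0.06), np.float64(-0.0)], [np.float64(0.11), np.float64(0.0)], [np.float64(0.17), np.float64(0.01)], [np.float64(0.22), np.float64(0.02)]]
-195.0000697250126 -> -215.0 [[np.float64(0.05), np.float64(0.02)], [np.float64(0.11), np.float64(0.04)], [np.float64(0.16), np.float64(0.06)], [np.float64(
[... 1553 characters left out ...]
loat64(-0.02)], [np.float64(-0.11), np.float64(-0.04)], [np.float64(-0.16), np.float64(-0.06)], [np.float64(-0.2), np.float64(-0.1)]]
-395.000141237846 -> -415.0 [[np.float64(-0.04), np.float64(-0.03)], [np.float64(-0.09), np.float64(-0.07)], [np.float64(-0.13), np.float64(-0.11)], [np.float64(-0.16), np.float64(-0.16)]]
-415.0001483891293 -> -435.0 [[np.float64(-0.03), np.float64(-0.05)], [np.float64(-0.06), np.float64(-0.1)], [np.float64(-0.08), np.float64(-0.15)], [np.float64(-0.1), np.float64(-0.2)]]
-435.00015554041266 -> -455.0 [[np.float64(-0.01), np.float64(-0.06)], [np.float64(-0.02), np.float64(-0.11)], [np.float64(-0.02), np.float64(-0.17)], [np.float64(-0.02), np.float64(-0.22)]]
```

>>> apply_moves(rows=[[[-0.07,-0.09,0],[0,0,0],0],[[-0.13,-0.18,0],[0,0,0],0],[[-0.16,-0.29,0],[0,0,0],0],[[-0.18,-0.4,0],[0,0,0],0],[[-0.18,-0.51,0],[0,0,0],0],[[-0.16,-0.62,0],[0,0,0],0],[[-0.12,-0.73,0],[0,0,0],0],[[-0.07,-0.83,0],[0,0,0],0],[[0.01,-0.91,0],[0,0,0],0],[[0.01,-0.91,0],[0,0,0],0]])

```text
time: 5.0
ee_pos: [0.4789, 0.1347, 0.2002]
tcp_rot: [179.6, -0.3, 90.1]
wrist_force: [13.1, 14.9, -1.7]
opening: 0.0232
grasp_force: 40.1
```

>>> apply_moves(rows=[[[0.07,-0.03,0],[0,0,0],0],[[0.13,-0.07,0],[0,0,0],0],[[0.19,-0.1,0],[0,0,0],0],[[0.24,-0.12,0],[0,0,0],0],[[0.31,-0.14,0],[0,0,0],0],[[0.37,-0.16,0],[0,0,0],0],[[0.37,-0.16,0],[0,0,0],0]])

```text
time: 5.7
ee_pos: [0.4624, 0.1697, 0.2001]
tcp_rot: [179.8, -0.1, 90.0]
wrist_force: [6.4, 3.4, 4.5]
opening: 0.0234
grasp_force: 40.6
```

>>> apply_moves(rows=[[[0.04,0,0],[0,0,0],0],[[0.08,0,0],[0,0,0],0],[[0.11,0,0],[0,0,0],0],[[0.11,0,0],[0,0,0],0]])

```text
time: 6.1
ee_pos: [0.4618, 0.1801, 0.2001]
tcp_rot: [179.9, -0.0, 90.0]
wrist_force: [1.9, -0.4, 7.4]
opening: 0.023
grasp_force: 40.8
```

>>> apply_moves(rows=[[[0.04,0,0],[0,0,0],0],[[0.08,0.01,0],[0,0,0],0],[[0.11,0.01,0],[0,0,0],0],[[0.11,0.01,0],[0,0,0],0]])

```text
time: 6.5
ee_pos: [0.4628, 0.1911, 0.2001]
tcp_rot: [179.9, -0.0, 90.0]
wrist_force: [1.1, -0.6, 6.1]
opening: 0.0233
grasp_force: 41.1
```

>>> apply_moves(rows=[[[0.04,0.01,0],[0,0,0],0],[[0.07,0.02,0],[0,0,0],0],[[0.11,0.03,0],[0,0,0],0],[[0.11,0.03,0],[0,0,0],0]])

```text
time: 6.9
ee_pos: [0.4657, 0.2021, 0.2001]
tcp_rot: [179.9, -0.0, 90.0]
wrist_force: [1.0, -0.2, 8.3]
opening: 0.023
grasp_force: 41.1
```

>>> apply_moves(rows=[[[0.03,0.02,0],[0,0,0],0],[[0.07,0.03,0],[0,0,0],0],[[0.1,0.05,0],[0,0,0],0],[[0.1,0.05,0],[0,0,0],0]])

```text
time: 7.3
ee_pos: [0.4705, 0.2122, 0.2001]
tcp_rot: [179.9, -0.1, 90.0]
wrist_force: [-0.0, 0.4, 7.6]
opening: 0.0234
grasp_force: 41.2
```

>>> apply_moves(rows=[[[0.03,0.02,0],[0,0,0],0],[[0.06,0.05,0],[0,0,0],0],[[0.09,0.07,0],[0,0,0],0],[[0.09,0.07,0],[0,0,0],0]])

```text
time: 7.7
ee_pos: [0.4772, 0.2215, 0.2001]
tcp_rot: [180.0, -0.1, 90.0]
wrist_force: [-2.0, 1.9, 9.3]
opening: 0.0228
grasp_force: 41.4
```

>>> apply_moves(rows=[[[0.03,0.03,0],[0,0,0],0],[[0.05,0.05,0],[0,0,0],0],[[0.08,0.08,0],[0,0,0],0],[[0.08,0.08,0],[0,0,0],0]])

```text
time: 8.1
ee_pos: [0.4853, 0.2296, 0.2001]
tcp_rot: [180.0, -0.1, 90.0]
wrist_force: [-2.1, 3.6, 9.3]
opening: 0.023
grasp_force: 41.5
```

>>> apply_moves(rows=[[[0.02,0.03,0],[0,0,0],0],[[0.04,0.06,0],[0,0,0],0],[[0.06,0.09,0],[0,0,0],0],[[0.06,0.09,0],[0,0,0],0]])

```text
time: 8.5
ee_pos: [0.4943, 0.2358, 0.2001]
tcp_rot: [180.0, -0.1, 90.0]
wrist_force: [-2.9, 5.2, 9.2]
opening: 0.0231
grasp_force: 41.4
```

>>> apply_moves(rows=[[[0.02,0.03,0],[0,0,0],0],[[0.04,0.07,0],[0,0,0],0],[[0.05,0.1,0],[0,0,0],0],[[0.05,0.1,0],[0,0,0],0]])

```text
time: 8.9
ee_pos: [0.5044, 0.2407, 0.2001]
tcp_rot: [180.0, -0.1, 90.0]
wrist_force: [-0.9, 4.6, 7.6]
opening: 0.0233
grasp_force: 41.3
```

>>> apply_moves(rows=[[[0.01,0.04,0],[0,0,0],0],[[0.02,0.07,0],[0,0,0],0],[[0.03,0.11,0],[0,0,0],0],[[0.03,0.11,0],[0,0,0],0]])

```text
time: 9.3
ee_pos: [0.5156, 0.2437, 0.2001]
tcp_rot: [179.9, -0.1, 90.0]
wrist_force: [-1.3, 4.7, 7.6]
opening: 0.0234
grasp_force: 41.4
```

>>> apply_moves(rows=[[[0,0.04,0],[0,0,0],0],[[0.01,0.08,0],[0,0,0],0],[[0.01,0.11,0],[0,0,0],0],[[0.01,0.11,0],[0,0,0],0]])

```text
time: 9.7
ee_pos: [0.5266, 0.2447, 0.2001]
tcp_rot: [179.9, -0.1, 90.0]
wrist_force: [-0.8, 4.2, 7.3]
opening: 0.0233
grasp_force: 41.2
```

>>> apply_moves(rows=[[[0,0.04,0],[0,0,0],0],[[-0.01,0.08,0],[0,0,0],0],[[-0.01,0.11,0],[0,0,0],0],[[-0.01,0.11,0],[0,0,0],0]])

```text
time: 10.1
ee_pos: [0.5377, 0.2438, 0.2002]
tcp_rot: [179.9, -0.2, 90.0]
wrist_force: [0.8, 4.7, 6.8]
opening: 0.0232
grasp_force: 41.2
```

>>> apply_moves(rows=[[[-0.01,0.04,0],[0,0,0],0],[[-0.02,0.07,0],[0,0,0],0],[[-0.03,0.11,0],[0,0,0],0],[[-0.03,0.11,0],[0,0,0],0]])

```text
time: 10.5
ee_pos: [0.5489, 0.2408, 0.2001]
tcp_rot: [179.9, -0.2, 90.0]
wrist_force: [1.7, 4.4, 6.5]
opening: 0.0228
grasp_force: 41.2
```

>>> apply_moves(rows=[[[-0.02,0.03,0],[0,0,0],0],[[-0.03,0.07,0],[0,0,0],0],[[-0.05,0.1,0],[0,0,0],0],[[-0.05,0.1,0],[0,0,0],0]])

```text
time: 10.9
ee_pos: [0.5592, 0.2359, 0.2002]
tcp_rot: [179.9, -0.2, 90.0]
wrist_force: [3.7, 6.1, 5.3]
opening: 0.0231
grasp_force: 41.0
```

>>> apply_moves(rows=[[[-0.02,0.03,0],[0,0,0],0],[[-0.04,0.06,0],[0,0,0],0],[[-0.06,0.09,0],[0,0,0],0],[[-0.06,0.09,0],[0,0,0],0]])

```text
time: 11.3
ee_pos: [0.5682, 0.2297, 0.2002]
tcp_rot: [179.8, -0.2, 90.0]
wrist_force: [4.6, 4.9, 4.9]
opening: 0.0228
grasp_force: 41.0
```

>>> apply_moves(rows=[[[-0.03,0.03,0],[0,0,0],0],[[-0.05,0.05,0],[0,0,0],0],[[-0.08,0.08,0],[0,0,0],0],[[-0.08,0.08,0],[0,0,0],0]])

```text
time: 11.7
ee_pos: [0.5764, 0.2216, 0.2002]
tcp_rot: [179.8, -0.2, 90.0]
wrist_force: [5.3, 3.4, 5.2]
opening: 0.0232
grasp_force: 41.0
```

>>> apply_moves(rows=[[[-0.03,0.02,0],[0,0,0],0],[[-0.06,0.05,0],[0,0,0],0],[[-0.09,0.07,0],[0,0,0],0],[[-0.09,0.07,0],[0,0,0],0]])

```text
time: 12.1
ee_pos: [0.5831, 0.2122, 0.2001]
tcp_rot: [179.9, -0.1, 90.0]
wrist_force: [4.7, 1.8, 5.5]
opening: 0.0229
grasp_force: 41.1
```

>>> apply_moves(rows=[[[-0.03,0.02,0],[0,0,0],0],[[-0.07,0.04,0],[0,0,0],0],[[-0.1,0.05,0],[0,0,0],0],[[-0.1,0.05,0],[0,0,0],0]])

```text
time: 12.5
ee_pos: [0.5879, 0.2019, 0.2002]
tcp_rot: [179.9, -0.1, 90.0]
wrist_force: [2.0, -0.2, 7.3]
opening: 0.0229
grasp_force: 41.1
```

>>> apply_moves(rows=[[[-0.04,0.01,0],[0,0,0],0],[[-0.07,0.02,0],[0,0,0],0],[[-0.11,0.03,0],[0,0,0],0],[[-0.11,0.03,0],[0,0,0],0]])

```text
time: 12.9
ee_pos: [0.5909, 0.1908, 0.2001]
tcp_rot: [179.9, -0.1, 90.0]
wrist_force: [1.9, 0.7, 7.0]
opening: 0.0231
grasp_force: 41.1
```

>>> apply_moves(rows=[[[-0.04,0.01,0],[0,0,0],0],[[-0.08,0.01,0],[0,0,0],0],[[-0.11,0.01,0],[0,0,0],0],[[-0.11,0.01,0],[0,0,0],0]])

```text
time: 13.3
ee_pos: [0.5918, 0.1798, 0.2001]
tcp_rot: [179.9, -0.1, 90.0]
wrist_force: [1.5, -0.3, 7.2]
opening: 0.0232
grasp_force: 41.2
```

>>> apply_moves(rows=[[[-0.04,0,0],[0,0,0],0],[[-0.08,0,0],[0,0,0],0],[[-0.11,-0.01,0],[0,0,0],0],[[-0.11,-0.01,0],[0,0,0],0]])

```text
time: 13.7
ee_pos: [0.5908, 0.1688, 0.2001]
tcp_rot: [179.9, -0.0, 90.0]
wrist_force: [2.0, -1.4, 6.8]
opening: 0.023
grasp_force: 41.1
```

>>> apply_moves(rows=[[[-0.04,-0.01,0],[0,0,0],0],[[-0.07,-0.02,0],[0,0,0],0],[[-0.11,-0.03,0],[0,0,0],0],[[-0.11,-0.03,0],[0,0,0],0]])

```text
time: 14.1
ee_pos: [0.5878, 0.1576, 0.2001]
tcp_rot: [179.9, -0.0, 90.0]
wrist_force: [1.9, -0.2, 6.8]
opening: 0.023
grasp_force: 41.1
```

>>> apply_moves(rows=[[[-0.03,-0.02,0],[0,0,0],0],[[-0.07,-0.03,0],[0,0,0],0],[[-0.1,-0.05,0],[0,0,0],0],[[-0.1,-0.05,0],[0,0,0],0]])

```text
time: 14.5
ee_pos: [0.584, 0.1493, 0.2002]
tcp_rot: [179.7, -0.3, 90.0]
wrist_force: [10.1, 9.3, 1.9]
opening: 0.0231
grasp_force: 40.9
```

>>> apply_moves(rows=[[[-0.03,-0.02,0],[0,0,0],0],[[-0.03,-0.02,0],[0,0,0],0],[[-0.03,-0.02,0],[0,0,0],0]])

```text
time: 14.8
ee_pos: [0.5834, 0.1485, 0.2004]
tcp_rot: [179.5, -0.5, 90.1]
wrist_force: [19.4, 22.4, -3.1]
opening: 0.0229
grasp_force: 40.8
```

Run:
```python
from h import *
o=sensors.get_obs();print(o['ee_pos'],o['tcp_rot'],o['wrist_force'])
P=np.array([[.569,.1307],[.4624,.1697],[.4618,.1801],[.4628,.1911],[.4657,.2021],[.4705,.2122],[.4772,.2215],[.4853,.2296],[.4943,.2358],[.5044,.2407],[.5156,.2437],[.5266,.2447],[.5377,.2438],[.5489,.2408],[.5592,.2359],[.5682,.2297],[.5764,.2216],[.5831,.2122],[.5879,.2019],[.5909,.1908],[.5918,.1798],[.5908,.1688],[.5878,.1576],[.584,.1493]])
A=np.c_[2*P,np.ones(len(P))];x=np.linalg.lstsq(A,(P**2).sum(1),rcond=None)[0];r=np.sqrt(x[2]+x[0]**2+x[1]**2);print(x[:2],r,np.round(1e3*(np.hypot(*(P-x[:2]).T)-r),1))
d=np.vstack([P[-2:],o['ee_pos'][:2]])-x[:2];print(np.degrees(np.arctan2(d[:,1],d[:,0])))
```

```text
[0.58344326 0.14850033 0.20037208] [179.50289312  -0.49353024  90.13277774] [19.43054452 22.42942201 -3.14692502]
[0.52676298 0.17973747] 0.06494077132947922 [-0.2  0.2  0.   0.   0.1  0.  -0.1 -0.1 -0.2 -0.  -0.   0.   0.   0.
 -0.1 -0.  -0.   0.1  0.1  0.1  0.1  0.  -0.  -0.1]
[-19.9351604  -28.00312473 -28.85965301]
```

The stop is confirmed: the reaction is about 29 N and the angle has stopped changing at about -27.5°. Next I back off two turns, to the same angle plus 720°.

>>> apply_moves(rows=[[[0.09,0.05,0],[0,0,0],0],[[0.18,0.09,0],[0,0,0],0],[[0.28,0.11,0],[0,0,0],0],[[0.38,0.11,0],[0,0,0],0],[[0.49,0.1,0],[0,0,0],0],[[0.58,0.07,0],[0,0,0],0],[[0.68,0.02,0],[0,0,0],0],[[0.75,-0.03,0],[0,0,0],0],[[0.81,-0.08,0],[0,0,0],0],[[0.81,-0.08,0],[0,0,0],0]])

```text
time: 15.8
ee_pos: [0.572, 0.2266, 0.2002]
tcp_rot: [179.9, -0.1, 90.0]
wrist_force: [-2.9, 2.4, 8.0]
opening: 0.023
grasp_force: 42.0
```

>>> apply_moves(rows=[[[0.07,-0.08,0],[0,0,0],0],[[0.12,-0.17,0],[0,0,0],0],[[0.16,-0.26,0],[0,0,0],0],[[0.18,-0.36,0],[0,0,0],0],[[0.19,-0.46,0],[0,0,0],0],[[0.18,-0.56,0],[0,0,0],0],[[0.16,-0.66,0],[0,0,0],0],[[0.12,-0.75,0],[0,0,0],0],[[0.07,-0.84,0],[0,0,0],0],[[0,-0.92,0],[0,0,0],0],[[0,-0.92,0],[0,0,0],0]])

```text
time: 16.9
ee_pos: [0.48, 0.2251, 0.2001]
tcp_rot: [179.9, 0.0, 90.0]
wrist_force: [0.4, -2.8, 8.1]
opening: 0.023
grasp_force: 41.9
```

Tracking is good, so I'll continue with the quarter turns: 135→225→315→405→495.

>>> apply_moves(rows=[[[-0.08,-0.07,0],[0,0,0],0],[[-0.17,-0.12,0],[0,0,0],0],[[-0.26,-0.16,0],[0,0,0],0],[[-0.36,-0.18,0],[0,0,0],0],[[-0.46,-0.19,0],[0,0,0],0],[[-0.56,-0.18,0],[0,0,0],0],[[-0.66,-0.16,0],[0,0,0],0],[[-0.75,-0.12,0],[0,0,0],0],[[-0.84,-0.07,0],[0,0,0],0],[[-0.92,0,0],[0,0,0],0],[[-0.92,0,0],[0,0,0],0]])

```text
time: 18.0
ee_pos: [0.4813, 0.1333, 0.2001]
tcp_rot: [179.9, -0.0, 89.9]
wrist_force: [2.4, -0.8, 8.1]
opening: 0.023
grasp_force: 42.0
```

>>> apply_moves(rows=[[[-0.07,0.08,0],[0,0,0],0],[[-0.12,0.17,0],[0,0,0],0],[[-0.16,0.26,0],[0,0,0],0],[[-0.18,0.36,0],[0,0,0],0],[[-0.19,0.46,0],[0,0,0],0],[[-0.18,0.56,0],[0,0,0],0],[[-0.16,0.66,0],[0,0,0],0],[[-0.12,0.75,0],[0,0,0],0],[[-0.07,0.84,0],[0,0,0],0],[[0,0.92,0],[0,0,0],0],[[0,0.92,0],[0,0,0],0]])

```text
time: 19.1
ee_pos: [0.5734, 0.1346, 0.2002]
tcp_rot: [179.9, -0.1, 90.0]
wrist_force: [0.9, 1.1, 8.5]
opening: 0.0229
grasp_force: 42.1
```

>>> apply_moves(rows=[[[0.08,0.07,0],[0,0,0],0],[[0.17,0.12,0],[0,0,0],0],[[0.26,0.16,0],[0,0,0],0],[[0.36,0.18,0],[0,0,0],0],[[0.46,0.19,0],[0,0,0],0],[[0.56,0.18,0],[0,0,0],0],[[0.66,0.16,0],[0,0,0],0],[[0.75,0.12,0],[0,0,0],0],[[0.84,0.07,0],[0,0,0],0],[[0.92,0,0],[0,0,0],0],[[0.92,0,0],[0,0,0],0]])

```text
time: 20.2
ee_pos: [0.5718, 0.2267, 0.2002]
tcp_rot: [180.0, -0.1, 90.0]
wrist_force: [-1.7, 1.7, 10.1]
opening: 0.0226
grasp_force: 42.1
```

>>> apply_moves(rows=[[[0.07,-0.08,0],[0,0,0],0],[[0.12,-0.17,0],[0,0,0],0],[[0.16,-0.26,0],[0,0,0],0],[[0.18,-0.36,0],[0,0,0],0],[[0.19,-0.46,0],[0,0,0],0],[[0.18,-0.56,0],[0,0,0],0],[[0.16,-0.66,0],[0,0,0],0],[[0.12,-0.75,0],[0,0,0],0],[[0.07,-0.84,0],[0,0,0],0],[[0,-0.92,0],[0,0,0],0],[[0,-0.92,0],[0,0,0],0]])

```text
time: 21.3
ee_pos: [0.4801, 0.2251, 0.2001]
tcp_rot: [179.9, 0.0, 90.0]
wrist_force: [0.3, -3.9, 8.3]
opening: 0.0229
grasp_force: 42.0
```

>>> apply_moves(rows=[[[-0.08,-0.07,0],[0,0,0],0],[[-0.17,-0.12,0],[0,0,0],0],[[-0.26,-0.16,0],[0,0,0],0],[[-0.36,-0.18,0],[0,0,0],0],[[-0.46,-0.19,0],[0,0,0],0],[[-0.56,-0.18,0],[0,0,0],0],[[-0.66,-0.16,0],[0,0,0],0],[[-0.75,-0.12,0],[0,0,0],0],[[-0.84,-0.07,0],[0,0,0],0],[[-0.92,0,0],[0,0,0],0],[[-0.92,0,0],[0,0,0],0]])

```text
time: 22.4
ee_pos: [0.4813, 0.1333, 0.2001]
tcp_rot: [179.9, -0.0, 89.9]
wrist_force: [2.6, -0.9, 8.4]
opening: 0.0229
grasp_force: 42.1
```

>>> apply_moves(rows=[[[-0.07,0.08,0],[0,0,0],0],[[-0.12,0.17,0],[0,0,0],0],[[-0.16,0.26,0],[0,0,0],0],[[-0.18,0.36,0],[0,0,0],0],[[-0.19,0.46,0],[0,0,0],0],[[-0.18,0.56,0],[0,0,0],0],[[-0.16,0.66,0],[0,0,0],0],[[-0.12,0.75,0],[0,0,0],0],[[-0.07,0.84,0],[0,0,0],0],[[0,0.92,0],[0,0,0],0],[[0,0.92,0],[0,0,0],0]])

```text
time: 23.5
ee_pos: [0.5734, 0.1345, 0.2002]
tcp_rot: [179.9, -0.1, 90.0]
wrist_force: [2.0, 1.1, 7.8]
opening: 0.0232
grasp_force: 42.2
```

>>> apply_moves(rows=[[[0.04,0.03,0],[0,0,0],0],[[0.08,0.06,0],[0,0,0],0],[[0.12,0.09,0],[0,0,0],0],[[0.15,0.11,0],[0,0,0],0],[[0.15,0.11,0],[0,0,0],0],[[0.15,0.11,0],[0,0,0],0],[[0.15,0.11,0],[0,0,0],0]])

```text
time: 24.2
ee_pos: [0.584, 0.1489, 0.2002]
tcp_rot: [179.9, -0.0, 90.0]
wrist_force: [2.5, 0.7, 8.4]
opening: 0.023
grasp_force: 42.2
```

Run:
```python
from h import *
o=sensors.get_obs();d=o['ee_pos'][:2]-[.52676,.17974];print(o['ee_pos'],o['wrist_force'],np.degrees(np.arctan2(d[1],d[0])),np.hypot(*d))
a=cv2.cvtColor(imaging.camera('side')[0],cv2.COLOR_RGB2BGR)[100:320,150:390]
cv2.imwrite('pics/end.png',cv2.resize(a,(720,660))[:600])
```

```text
[0.58395426 0.14894034 0.20016839] [2.47960324 0.6903304  8.35307419] -28.30288929108433 0.06496001014040746
```

View pics/end.png

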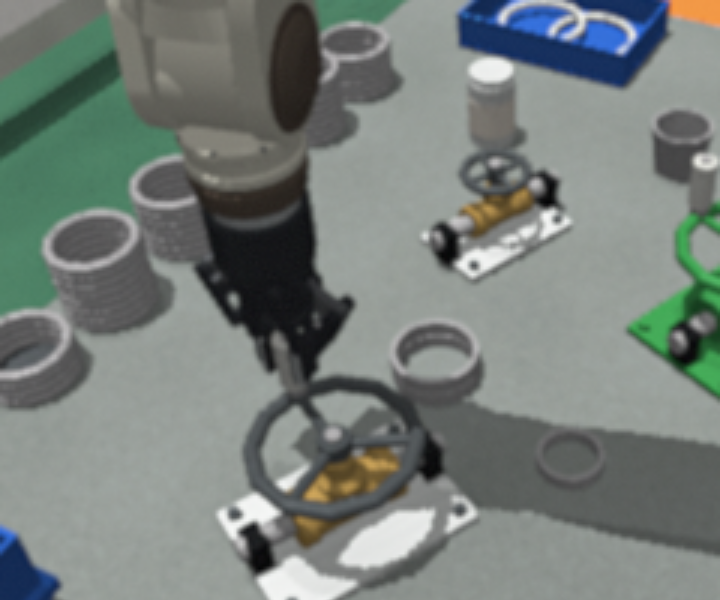

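The gripper still holds the crank (at about (290,365) in the crop) and the bystanders are undisturbed. The wheel is about 0.8° short, so I'll nudge it and hand in.

>>> apply_moves(rows=[[[0.01,0,0],[0,0,0],0],[[0.01,0,0],[0,0,0],0],[[0.01,0,0],[0,0,0],0]])

```text
time: 24.55
ee_pos: [0.5841, 0.1494, 0.2002]
tcp_rot: [179.8, 0.0, 89.9]
wrist_force: [3.4, -3.0, 7.7]
opening: 0.0234
grasp_force: 42.1
```

```bash
python3 -c "
from workcell import bot
print(bot.job_done())"
```

```text
the job is handed in; nothing more can be done
None
```

I turned the feed valve clockwise to its stop, backed it off two full turns (within about 1° by my measurement), and handed it in at about 25 s with the gripper still holding the crank handle.

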